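# Blank off the unused position of a vacuum manifold

### The arm

A 7-joint arm with a two-finger parallel gripper is mounted at the origin on the work surface. World frame = base frame: x ahead of the robot, y to its left, z up, the work surface at z = 0. Lengths are in mm, angles in rad, forces in N, time in s.
With the tool pointing down it reaches from about 400 to 750 mm from the base axis. Payload 19.5 kg.
Tool frame: the origin (TCP) lies at the very end of the fingers, on their centre line; the grasp point (between the pads) lies 19 mm behind it; z points along the fingers, y is the line along which they close (so a half turn about z gives the same grasp; the last joint's range is limited). The gripper opens to 85 mm and grips with 20 to 120 N. Pads are 22 mm wide; open, the fingers measure 114 mm over their backs; the gripper's body (76 mm by 85 mm) begins 54 mm behind the grasp point. The pads swing forward as they close: fully open they stand 13 mm farther back than shut.
Start: joints at [-1.327, 0.707, -0.028, 1.485, 0.022, 0.951, -0.075], TCP at [162.095, 551.652, 231.268] pointing down, gripper open.
Joint ranges: [-2.71, 2.71], [-0.32, 2.16], [-1.57, 1.52], [0, 2.45], [-1.46, 4.6], [0, 2.02], [-2.83, 2.83]. Speed limits (rad/s): [1.89, 1.89, 2.57, 2.57, 3.01, 3.01, 3.01].

### API

Orientations are given as a unit quaternion [x, y, z, w].
In Python, from bench import * gives the robot as it stands.
- The arm moves only by the shell command python3 -m handwheel 'ROWS' [FORCE]. ROWS is JSON, a list of rows, each a list of 7 numbers: the turn, a rotation vector about the tool's x, y, z in rad, then the shift along the tool's x, y, z in mm, then the closure in counts, from 0 (fully open) to 255 (shut). In form: [[rx, ry, rz, tx, ty, tz, grip], ...]. A call has 1 to 12 rows; each row is the pose to reach, as a shift and turn from the pose commanded when the call began, along the tool's axes at that moment; what a row does not reach only later rows make up. A row lasts 1/12 s, in which the tool goes at most 41.7 mm and 7.16 degrees, less where a joint would pass 70% of its speed; a pose out of reach is approached as far as the arm can. A call with a gripper value outside its range is refused whole. The fingers move at their own pace and stop on an object; FORCE is the grip in N (left out, the last holds). Time passes only in rows, so rows that repeat a pose let the fingers close. It gives the time, the measured TCP pose, the force, the opening and the grip force at its end, in the units of the state.
- read_state(): the state, without advancing time (a new reading comes with each control period).
- capture(name): name is "scene" or "side" or "wrist"; returns a dict with "image" (420x560x3 uint8, red, green, blue), "range_z" (420x560 float32, mm along the optical axis (not along the pixel's ray), 0 where there is no reading), "vertical_fov" (degrees; the focal length in pixels is half the picture's height over the tangent of half this angle, whatever the lens; pixels are square), "cx", "cy" (the principal point, pixels), "k1" (the pictures are not rectified: a ray, as slopes to the right and down, at radius r is drawn at 1 + k1 r^2 times it, then the intrinsics apply), "cam_to_world" (4x4, takes a point from camera to world coordinates). Camera axes: x right, y up, looking along -z (the intrinsics and any distortion apply to the point x, -y, -z); pixel columns grow to the right and rows downward; lengths in mm; the calibration is good to about 2 mm. A picture is of the moment at which its call begins.
- finish_job(): hands the job in; it is judged then, once.
The state is a dict: "time_s": time; "q": joint angles; "qvel": joint speeds; "tau": joint torques, N m; "ee_pos": TCP position; "orientation": TCP orientation; "contact_force": force on the tool from outside, world axes, zero at the start; "wrist_torque": the same for the moment, N m; "grip_width": finger opening in mm; "grasp_force": force on a finger pad.
Only numpy, scipy, OpenCV 4.12 (cv2) and the standard library are available. Lean on these libraries where they do the work, as an engineer would, in place of code of your own. Each camera call takes 0.05 s, during which the arm holds its last target. There are 200 camera calls.

### The job

Get the vacuum manifold ready for the pump: first turn the turnbutton square across the hinged hold-down frame so that the frame is secured over the filter plate. Then pick up the aluminium blanking plate by its rib, slide its plain long edge (the one farther from the rib) fully home under the overhanging lip of the frame without lifting the frame, so that the plate lies square and centred over the open port, and press it down flat and firmly on the deck without forcing it. Finish while still holding it pressed there, and leave the bottles and vials alone.

Things in the scene. Friction and masses are not known exactly. Their poses are not given: they have to be found in the camera images.
- manifold: Vacuum manifold: fixed white box 200 (x) x 235 (y) x 60 mm high with a flat deck on top. Origin: centre of its underside; z up; at yaw 0 x points away from the robot, y to its left. Towards +y a white 96-well filter plate (128 x 85, 14.4 mm high, fixed; centre x 0, y +39.5) lies under the hinged steel frame; towards -y is the open port. Gauge, valve and hose are low on its sides.
- port (a point): Centre of the open port, a dark rectangular hole 100 (x) x 50 (y) mm in the deck, edged by a flush black gasket; at x 0, y -55.5, z 60 mm in the manifold's frame.
- home (a point): Where the origin (centre of the underside) of the blanking plate lies when fully home: on the deck at x 0, y -50.5, z 60 mm in the manifold's frame, axes as the manifold's. The plate's axes are then parallel to these, its +y edge against the stop, its rib's middle at x 0, y -65.5.
- stop (a point): Middle of the stop at deck height: the -y face of a white ridge on the deck under the lip, 130 mm long along x, 4 mm wide, 5 mm high; at x 0, y -8, z 60 mm in the manifold's frame. The blanking plate is home when its plain edge touches it.
- lip (a point): Middle of the lower edge of the frame's free side, the lip; at x 0, y -24.5, z 67.5 mm in the manifold's frame while the frame is down. The lip runs along the manifold's x, 150 mm long, and overhangs the deck with a gap of 7.5 mm; from the lip edge in to the stop is 16.5 mm.
- frame (a joint): Hinge of the hold-down frame (stainless, 4 mm thick, 150 (x) x 125 (y) mm, 0.25 kg, top face 71.5 mm above the bench), along its +y side about the manifold's x. 0 = down, resting on the filter plate's skirt; grows as the lip lifts (rad). Only its weight holds it until the turnbutton is across it.
- turnbutton (a joint): Steel turnbutton on the deck by the frame's near (-x) side, on an upright pivot. 0 = fully open (long axis along the manifold's y, beside the frame); it turns clockwise seen from above, and 1.571 rad, its end stop, is square across the frame. Starts at 0 to 0.3. Stiff (0.04 N m), stays where left. Across the frame the lip has only 1 to 2 mm of play.
- button_grip (a point): Middle of the turnbutton's thumb fin, on the pivot axis, 88.3 mm above the bench, at x -87, y +20 in the manifold's frame. Fin: upright bar 32 mm long, 8 thick, 22 high (77.3 to 99.3 mm above the bench), centred on the pivot, its length along this point's y; the point turns with it. Below it a tongue, 12 wide, 5 thick, reaches 24 mm from the pivot along +y.
- blank: Loose blanking plate, plain aluminium, 128 (x) x 85 (y) x 4 mm thick, about 0.17 kg, flat on the bench, rib up. Origin: centre of the underside; z up. The rib handle, 60 mm long along x, 12 thick, 26 high (4 to 30 mm above the underside), stands off-centre, its middle 15 mm to -y of the plate's centre. The plain edge for the lip is the +y one, 57.5 mm from the rib's middle.
- blank_grip (a point): Middle of the blanking plate's rib, half-way up it, 17 mm above the plate's underside. Axes as the plate's: the rib runs along x.
- blank_edge (a point): Middle of the blanking plate's plain long edge (its +y edge), half-way through the 4 mm thickness. Axes as the plate's.
- amber_bottle: Bystander: brown reagent bottle, 42 mm across, 85 mm high, standing. Origin: centre of its underside.
- clear_bottle: Bystander: cream-coloured reagent bottle with white cap, 42 mm across, 105 mm high, standing. Origin: centre of its underside.
- vial_a: Bystander: amber vial with black cap, 17 mm across, 46 mm high, standing. Origin: centre of its underside.
- vial_b: Bystander: a second amber vial like it. Origin: centre of its underside.
There are look-alikes about, which are no part of the job. Of the things that look like the blank, take the one that is farthest from the robot's base at the start.

How it is judged:
By the outcome, as a careful person would: the job done as asked, in the order asked, and still so for the second after the job is handed in, while the arm keeps its last pose, push and grip.
It also fails if it takes over 54 s, if anything falls off the work surface, if the arm or the gripper's body presses on something with over 40 N, if the wrist force passes 120 N, or if a joint passes its speed limit or range.

## Working session

There is one attempt and no reset: what is moved stays moved. The work goes in short steps, Python scripts to look and compute and a shell command to move; the robot and the scene stay as the last step left them, time stands still between calls to the robot, and variables do not carry over. Pictures are saved under pics/ and viewed, at most 10 in all, crops included, and the job is handed in when it is done.

```bash
mkdir -p pics; ls; cat > h.py <<'E'
from bench import *
import numpy as np, cv2, pickle
from scipy.spatial.transform import Rotation as R
def cap(n,f):
    c=capture(n); pickle.dump(c,open(f'pics/{f}.pkl','wb')); cv2.imwrite(f'pics/{f}.png',c['image'][:,:,::-1]); return c
def load(f): return pickle.load(open(f'pics/{f}.pkl','rb'))
def slopes(c,uv):
    f=c['image'].shape[0]/2/np.tan(np.radians(c['vertical_fov'])/2)
    d=(np.atleast_2d(np.float64(uv))-[c['cx'],c['cy']])/f
    s=d.copy()
    for _ in range(20): s=d/(1+c['k1']*(s**2).sum(1,keepdims=True))
    return s
def rays(c,uv):
    s=slopes(c,uv); T=np.array(c['cam_to_world'])
    return T[:3,3],np.c_[s[:,0],-s[:,1],-np.ones(len(s))]@T[:3,:3].T
def plane(c,uv,z):
    o,d=rays(c,uv); return o+d*((z-o[2])/d[:,2])[:,None]
def cloud(c):
    h,w=c['range_z'].shape; v,u=np.mgrid[:h,:w]
    o,d=rays(c,np.c_[u.ravel(),v.ravel()]); P=o+d*c['range_z'].reshape(-1,1)
    P[c['range_z'].ravel()==0]=np.nan
    return P.reshape(h,w,3)
E
python3 - <<'E'
from h import *
a=cap('scene','s0');b=cap('side','d0');c=cap('wrist','w0')
print(read_state())
for x in(a,b,c): print(np.round(np.array(x['cam_to_world']),2).tolist(),x['vertical_fov'],x['k1'])
E
```

```text
pics
{'time_s': 0.15, 'q': array([-1.32672248,  0.70694769, -0.02764525,  1.48486696,  0.02198902,
        0.95089249, -0.07549866]), 'qvel': array([ 0.0006023 , -0.00101486,  0.00018582, -0.00217598,  0.00073019,
       -0.00014302,  0.00062851]), 'tau': array([ 6.18037284e-04, -8.83285475e+01,  1.23427346e+00, -2.36185956e+01,
        1.68279506e-02,  5.39744098e-03,  3.02166586e-05]), 'ee_pos': array([162.02066552, 551.50487047, 230.94748888]), 'orientation': array([ 1.42394174e-01,  9.89809948e-01, -4.02032574e-04, -6.11794067e-05]), 'contact_force': array([ 0.01486112, -0.49199915,  0.11147041]), 'wrist_torque': array([ 0.05778809,  0.02324464, -0.00031193]), 'grasp_force': 0.0, 'grip_width': 85.35592918810417}
[[0.13, -0.84, 0.54, 1188.93], [0.99, 0.11, -0.06, -166.94], [-0.02, 0.54, 0.84, 1136.64], [0.0, 0.0, 0.0, 1.0]] 44.55062428647717 -0.17405754442167398
[[0.92, 0.21, -0.32, 93.6], [-0.38, 0.47, -0.79, -1115.13], [-0.02, 0.86, 0.52, 747.04], [0.0, 0.0, 0.0, 1.0]] 46.75993938849737 -0.010113537440794582
[[0.28, -0.91, -0.3, 85.52], [0.96, 0.27, 0.09, 573.49], [-0.0, -0.31, 0.95, 372.74], [0.0, 0.0, 0.0, 1.0]] 61.944970434250074 -0.09120891581444887
```

View pics/s0.png

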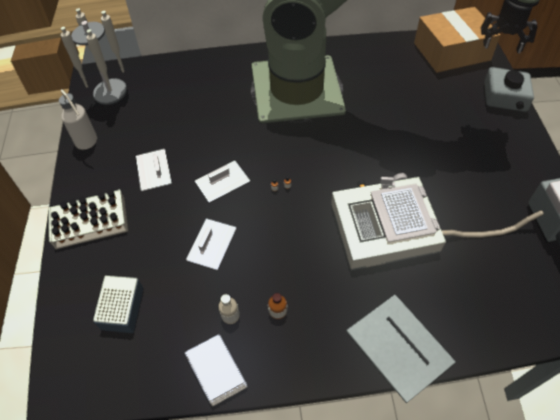

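View pics/d0.png

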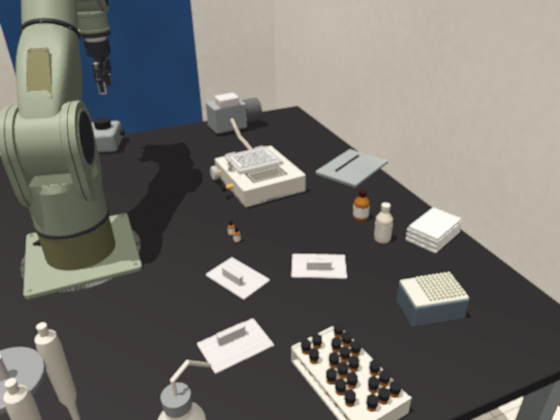

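The scene view shows the manifold at about (388,222) px, with the port on its left and the button near (390,182). Three blank look-alikes are at (154,169), (222,181) and (212,244).

```bash
cat > m.py <<'E'
from h import *
c=load('s0'); P=cloud(c); im=c['image'].astype(int)
def rect(mask,z,name):
    n,l,st,ce=cv2.connectedComponentsWithStats(mask.astype(np.uint8))
    for i in range(1,n):
        if st[i,4]<120: continue
        v,u=np.where(l==i)
        W=plane(c,np.c_[u,v],z)[:,:2]
        r=cv2.minAreaRect(W.astype(np.float32)); print(name,ce[i].round(),np.round(r[0]),np.round(r[1]),round(r[2],1),'dist',round(np.hypot(*r[0])),st[i,4])
x=P[...,0];y=P[...,1];z=P[...,2]
white=im.min(2)>125
roi=np.zeros_like(white);roi[140:280,130:255]=1
rect(white&roi&(abs(z)<60),4,'plate')
for p in [(154,169),(222,181),(212,244)]:
    s=P[p[1]-25:p[1]+25,p[0]-30:p[0]+30].reshape(-1,3)
    k=s[(s[:,2]>20)&(s[:,2]<45)]; print('rib',p,len(k),k.mean(0).round(1), np.percentile(s[:,2],[5,50,95,99]).round(1))
roi[:]=0;roi[165:280,320:455]=1
rect((z>50)&(z<100)&roi,60,'manif')
rect((z>66)&(z<75.5)&roi,71.5,'frame')
rect((z>80)&(z<110)&roi,99,'fin')
E
python3 m.py
```

```text
plate [153. 169.] [ 263. -448.] [133.  88.] 8.7 dist 519 1082
plate [222. 181.] [ 332. -254.] [ 88. 130.] 25.4 dist 418 1098
plate [211. 244.] [ 526. -293.] [ 88. 131.] 64.1 dist 602 1454
rib (154, 169) 84 [ 264.4 -432.9   29.3] [nan nan nan nan]
rib (222, 181) 125 [ 321.8 -259.7   28.4] [nan nan nan nan]
rib (212, 244) 133 [ 524.  -305.8   28.8] [nan nan nan nan]
manif [389. 218.] [536. 153.] [225. 241.] 4.3 dist 557 6029
frame [404. 213.] [535. 197.] [167. 141.] 4.5 dist 570 2123
```

```bash
T='[0,0,1.37,-383,-292,0,0]'; python3 -m handwheel '[[0,0,1.37,-383,-292,0,0],[0,0,1.37,-383,-292,0,0],[0,0,1.37,-383,-292,0,0],[0,0,1.37,-383,-292,0,0],[0,0,1.37,-383,-292,0,0],[0,0,1.37,-383,-292,0,0],[0,0,1.37,-383,-292,0,0],[0,0,1.37,-383,-292,0,0],[0,0,1.37,-383,-292,0,0],[0,0,1.37,-383,-292,0,0],[0,0,1.37,-383,-292,0,0],[0,0,1.37,-383,-292,0,0]]'
python3 -m handwheel '[[0,0,0,0,0,0,0],[0,0,0,0,0,0,0],[0,0,0,0,0,0,0],[0,0,0,0,0,0,0]]'
python3 -c "
from h import *
cap('wrist','w1');print(read_state())"
```

```text
time_s: 1.15
ee_pos: [449.2, 159.6, 231.4]
orientation: [0.74, 0.672, -0.0, 0.001]
contact_force: [0.1, -1.1, 0.5]
grip_width: 85.3
grasp_force: 0.0
time_s: 1.48
ee_pos: [446.7, 164.5, 231.2]
orientation: [0.736, 0.677, -0.0, -0.0]
contact_force: [-0.4, 0.2, 0.2]
grip_width: 85.1
grasp_force: 0.0
{'time_s': 1.5333, 'q': array([-0.59353514,  0.58318649,  0.30009128,  1.83759423, -0.23985183,
        0.75640092, -0.24790563]), 'qvel': array([ 0.0007546 ,  0.00051377,  0.00381392, -0.0019035 ,  0.00026994,
        0.00222913,  0.00220379]), 'tau': array([ 6.46352582e-01, -7.21563005e+01,  6.06288448e+00, -1.93477249e+01,
        2.02952052e-02, -1.27662366e-03, -6.56096483e-03]), 'ee_pos': array([446.71458803, 164.42502747, 231.27742809]), 'orientation': array([ 7.35906372e-01,  6.77083286e-01, -7.86523943e-05, -1.72079895e-04]), 'contact_force': array([-0.21322861,  0.26149043, -0.08320517]), 'wrist_torque': array([ 0.05235429,  0.04828875, -0.03287443]), 'grasp_force': 0.0, 'grip_width': 85.40805552045049}
```

View pics/w1.png

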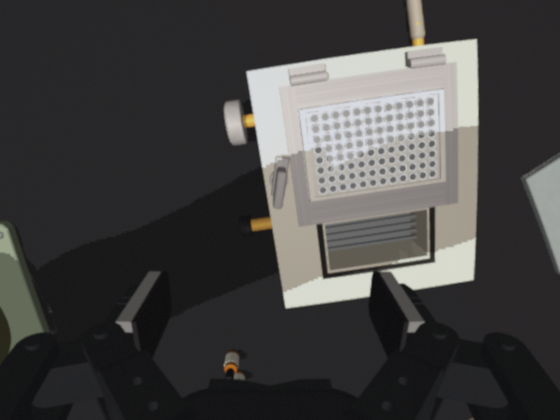

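The wrist view shows the fin at about (281,182) px beside the frame's near edge. The port is at (378,240) and the deck corners at (248,72), (477,40), (474,280) and (287,307).

```bash
cat > m2.py <<'E'
from h import *
c=load('w1'); P=cloud(c); im=c['image'].astype(int); x,y,z=P[...,0],P[...,1],P[...,2]
def r(mask,zz,n):
    k=cv2.connectedComponentsWithStats(mask.astype(np.uint8)); i=1+np.argmax(k[2][1:,4]); v,u=np.where(k[1]==i)
    W=plane(c,np.c_[u,v],zz)[:,:2]; q=cv2.minAreaRect(W.astype(np.float32)); print(n,np.round(q[0],1),np.round(q[1],1),round(q[2],1),k[2][i],'zmed',np.median(z[k[1]==i]).round(1)); return W
roi=np.zeros(z.shape,bool); roi[20:320,200:500]=1
W=r((z>54)&roi,60,'deck')
q=cv2.boxPoints(cv2.minAreaRect(W.astype(np.float32))); print(q.round(1))
f=roi&0; f=np.zeros(z.shape,bool); f[145:215,262:300]=1
for t in(86,90,93): r((z>t)&f,99.3,'fin>%d'%t)
print(np.nanpercentile(z[f],[50,90,95,99]).round(1))
hsv=im.max(2)
g=np.zeros(z.shape,bool); g[195:285,310:445]=1
r((hsv<60)&g,60,'gasket')
fr=(z>67)&(z<73)&roi; r(fr,71.5,'frame')
E
python3 m2.py; python3 -c "
import cv2;i=cv2.imread('pics/w1.png')[135:320,235:485];cv2.imwrite('pics/w1c.png',cv2.resize(i,None,fx=3,fy=3,interpolation=2))"
```

```text
deck [544.  133.5] [199.9 276.9] 4.2 [  246    39   232   281 48144] zmed 70.3
[[434.1 264.3]
 [454.5 -11.9]
 [653.8   2.8]
 [633.5 279. ]]
fin>86 [454.2 169.6] [32.7  8.4] 78.1 [273 169  14  40 393] zmed 98.1
fin>90 [454.2 169.2] [32.   8.2] 78.1 [273 170  14  39 377] zmed 98.1
fin>93 [454.2 168.9] [31.3  8.1] 78.1 [273 171  14  38 364] zmed 98.2
[60.3 97.6 98.4 99.4]
gasket [547.1  86.3] [112.9  75.8] 4.2 [318 208 116  77 765] zmed nan
frame [539.2 198.8] [150.2 138.4] 4.1 [  279    47   180   179 16543] zmed 71.1
```

View pics/w1c.png

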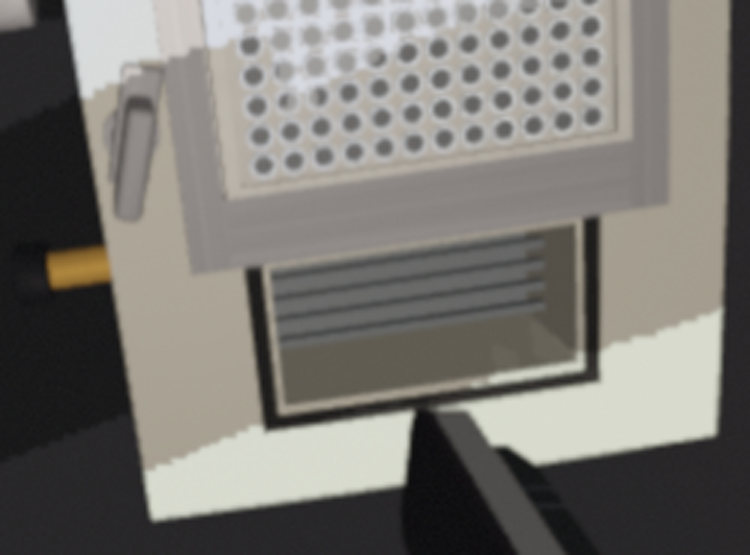

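```bash
python3 - <<'E'
from h import *
c=load('w1')
W=plane(c,[(285.7,308.3),(474.3,280)],60)[:,:2]; G=plane(c,[(235+270/3,135+428/3),(235+598/3,135+378/3)],60)[:,:2]; L=plane(c,[(235+192/3,135+272/3),(235+667/3,135+203/3)],71.5)[:,:2]
a=np.radians(4.2);Rm=np.array([[np.cos(a),-np.sin(a)],[np.sin(a),np.cos(a)]])
for n,p in(('deck-y',W),('gask',G),('lip',L)): print(n,((p-[542.4,155.6])@Rm).round(1),np.degrees(np.arctan2(*(p[1]-p[0])[::-1])).round(1))
E
python3 -m handwheel '[[0,0,0.124,5.4,7.1,40,0],[0,0,0.124,5.4,7.1,80,0],[0,0,0.124,5.4,7.1,115,0],[0,0,0.124,5.4,7.1,135,0],[0,0,0.124,5.4,7.1,150,0],[0,0,0.124,5.4,7.1,150,0],[0,0,0.124,5.4,7.1,150,0]]' 40
```

```text
deck-y [[ -99.6 -119.2]
 [ 101.1 -119.5]] 4.1
gask [[-55.2 -89.5]
 [ 57.2 -89.3]] 4.3
lip [[-74.4 -24.9]
 [ 74.4 -25.6]] 3.9
time_s: 2.12
ee_pos: [454.4, 168.6, 81.4]
orientation: [0.777, 0.63, -0.0, -0.0]
contact_force: [-0.4, -0.1, 0.9]
grip_width: 85.8
grasp_force: 0.0
```

```bash
python3 -m handwheel '[[0,0,0,0,0,0,255],[0,0,0,0,0,0,255],[0,0,0,0,0,0,255],[0,0,0,0,0,0,255],[0,0,0,0,0,0,255],[0,0,0,0,0,0,255],[0,0,0,0,0,0,255],[0,0,0,0,0,0,255],[0,0,0,0,0,0,255]]' 40
```

```text
time_s: 2.87
ee_pos: [455.0, 168.3, 81.6]
orientation: [0.777, 0.629, 0.0, 0.0]
contact_force: [0.5, 0.2, 7.0]
grip_width: 7.1
grasp_force: 44.0
```

```bash
python3 -m handwheel '[[0,0,0.1,0,0,-1,255],[0,0,0.21,0,0,-1,255],[0,0,0.32,0,0,-1,255],[0,0,0.43,0,0,-1,255],[0,0,0.54,0,0,-1,255],[0,0,0.65,0,0,-1,255],[0,0,0.76,0,0,-1,255],[0,0,0.87,0,0,-1,255],[0,0,0.98,0,0,-1,255],[0,0,1.09,0,0,-1,255],[0,0,1.19,0,0,-1,255],[0,0,1.26,0,0,-1,255]]'
python3 -m handwheel '[[0,0,0.03,0,0,0,255],[0,0,0.05,0,0,0,255],[0,0,0.05,0,0,0,255]]'
python3 -c "
from h import *
s=read_state();print(s['wrist_torque'],s['orientation'],s['q'])"
```

```text
time_s: 3.87
ee_pos: [455.2, 168.0, 81.8]
orientation: [0.999, 0.048, 0.0, 0.001]
contact_force: [5.9, -2.0, -19.1]
grip_width: 6.8
grasp_force: 41.6
time_s: 4.12
ee_pos: [455.1, 168.1, 81.8]
orientation: [1.0, 0.025, 0.0, 0.001]
contact_force: [6.1, -1.3, -18.7]
grip_width: 7.0
grasp_force: 42.0
[-0.3343661  -1.48712947  0.36399203] [9.99677069e-01 2.54023881e-02 2.52561761e-04 6.41975055e-04] [-0.68510653  0.90107044  0.5010067   1.96942531 -0.88785781  0.50497184
 -1.05553936]
```

```bash
python3 -m handwheel '[[0,0,-0.02,0,0,0,0],[0,0,-0.02,0,0,0,0],[0,0,-0.02,0,0,0,0],[0,0,-0.02,0,0,0,0],[0,0,-0.02,0,0,0,0],[0,0,-0.02,0,0,-40,0],[0,0,-0.02,0,0,-80,0],[0,0,-0.02,0,0,-120,0],[0,0,-0.02,0,0,-150,0],[0,0,-0.02,0,0,-150,0],[0,0,-0.02,0,0,-150,0]]'
python3 - <<'E'
from h import *
c=cap('wrist','w2');P=cloud(c);z=P[...,2];print(read_state()['ee_pos'],read_state()['q'])
m=((z>85)&(z<115)).astype(np.uint8);k=cv2.connectedComponentsWithStats(m)
for i in range(1,k[0]):
    if k[2][i,4]>100:
        v,u=np.where(k[1]==i);q=cv2.minAreaRect(plane(c,np.c_[u,v],99.3)[:,:2].astype(np.float32));print(k[2][i],q)
E
```

```text
time_s: 5.03
ee_pos: [455.0, 168.7, 233.3]
orientation: [0.999, 0.036, 0.001, -0.001]
contact_force: [-0.2, 0.2, -1.4]
grip_width: 85.4
grasp_force: 0.0
[454.58943051 168.58020913 232.27012376] [-0.83222833  0.69282874  0.77621951  1.81465101 -0.61333924  0.89174485
 -1.26769922]
[266 173  10  40 385] ((456.49267578125, 168.0323486328125), (33.11793518066406, 7.482349872589111), 4.209085464477539)
```

View pics/w2.png

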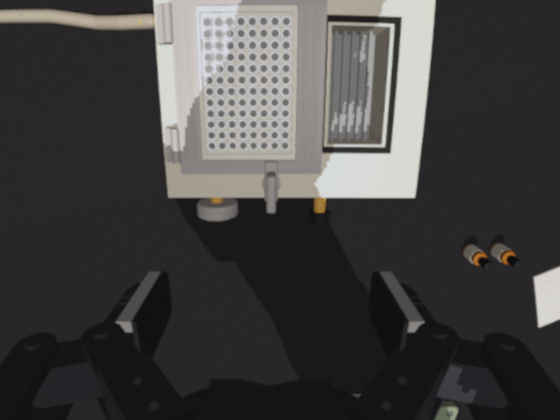

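The turnbutton is square across the frame: fin at (271,193) px and yaw 4.2°, matching the manifold. Next I move above the blank.

```bash
python3 -m handwheel '[[0,0,0.525,30,478,0,0],[0,0,0.525,30,478,0,0],[0,0,0.525,30,478,0,0],[0,0,0.525,30,478,0,0],[0,0,0.525,30,478,0,0],[0,0,0.525,30,478,0,0],[0,0,0.525,30,478,0,0],[0,0,0.525,30,478,0,0],[0,0,0.525,30,478,0,0],[0,0,0.525,30,478,0,0],[0,0,0.525,30,478,0,0],[0,0,0.525,30,478,0,0]]'
python3 -m handwheel '[[0,0,0,0,0,0,0],[0,0,0,0,0,0,0],[0,0,0,0,0,0,0],[0,0,0,0,0,0,0],[0,0,0,0,0,0,0]]'
python3 - <<'E'
from h import *
c=cap('wrist','w3');P=cloud(c);z=P[...,2];s=read_state();print(s['ee_pos'],s['q'],s['orientation'])
def big(m,zz,n):
    k=cv2.connectedComponentsWithStats(m.astype(np.uint8))
    for i in range(1,k[0]):
        if k[2][i,4]>150:
            v,u=np.where(k[1]==i);q=cv2.minAreaRect(plane(c,np.c_[u,v],zz)[:,:2].astype(np.float32));print(n,k[2][i],np.round(q[0],1),np.round(q[1],1),round(q[2],1),np.median(z[k[1]==i]))
big((z>22)&(z<38),30,'rib')
big((c['image'].min(2)>100)&(z<38),4,'plate')
E
```

```text
time_s: 6.08
ee_pos: [517.6, -311.0, 230.8]
orientation: [0.974, -0.227, -0.001, 0.001]
contact_force: [-2.0, 0.3, -0.6]
grip_width: 85.4
grasp_force: 0.0
time_s: 6.5
ee_pos: [519.3, -305.2, 232.2]
orientation: [0.975, -0.224, -0.0, -0.0]
contact_force: [0.1, 0.1, 0.0]
grip_width: 85.5
grasp_force: 0.0
[ 519.2359027  -305.40024747  232.28759826] [ 0.14551321  0.86813729  0.78458164  1.38792558 -0.63391651  1.14473405
 -1.009301  ] [ 9.74559532e-01 -2.24128750e-01 -3.96714232e-05 -1.43802707e-04]
rib [115   0  33  22 202] [ 711. -260.] [10.5 33.7] 2.5 29.11621368551687
rib [ 28  33  24  45 428] [ 722.6 -158.5] [23.4 41.5] 52.8 30.1681485717952
rib [ 477   92   83  136 3414] [ 408.5 -564.6] [118.3  99.8] 6.0 36.312403202393426
rib [264 143  12  59 694] [ 522.  -306.8] [11.3 59.4] 64.2 29.18639734275078
rib [  0 270  57  66 787] [505.6  33.8] [103.7  20.2] 3.9 29.64373489735607
rib [443 297  28  41 436] [ 265.5 -432.2] [64.7 12.9] 8.7 28.991811592137992
rib [290 316  39  40 520] [ 323.6 -261.4] [15.5 62.7] 26.5 29.017177503350098
plate [ 28  62  25  15 165] [ 722.4 -137.7] [28.6 14.1] 61.1 27.26666892102247
plate [ 472   79   88  146 3665] [ 400.8 -585.9] [137.1 114.1] 8.7 36.10336600658542
plate [ 214  107   84  119 9414] [ 527.1 -292.9] [ 86.6 129.3] 64.1 3.334320485179177
plate [ 407  246   98   94 4908] [ 264.5 -448. ] [130.4  86.2] 9.0 3.228967779337381
plate [ 240  264  117  103 5567] [ 333.6 -254.4] [ 87.2 130.2] 25.3 3.3883095669448267
```

View pics/w3.png

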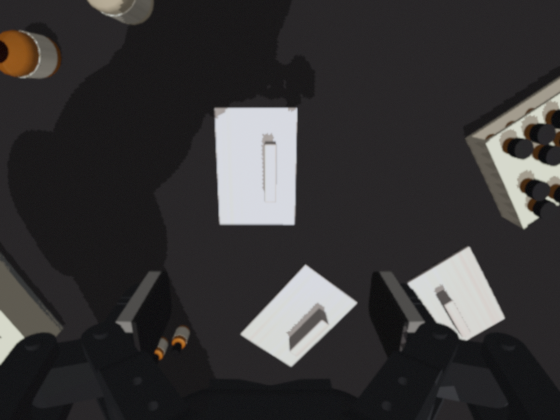

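```bash
python3 -m handwheel '[[0,0,0,2.4,0,40,0],[0,0,0,2.4,0,80,0],[0,0,0,2.4,0,120,0],[0,0,0,2.4,0,160,0],[0,0,0,2.4,0,190,0],[0,0,0,2.4,0,210,0],[0,0,0,2.4,0,220,0],[0,0,0,2.4,0,225,0],[0,0,0,2.4,0,225,0],[0,0,0,2.4,0,225,0]]' 80
python3 -m handwheel '[[0,0,0,0,0,0,255],[0,0,0,0,0,0,255],[0,0,0,0,0,0,255],[0,0,0,0,0,0,255],[0,0,0,0,0,0,255],[0,0,0,0,0,0,255],[0,0,0,0,0,0,255],[0,0,0,0,0,0,255],[0,0,0,0,0,0,255]]' 80
```

```text
time_s: 7.38
ee_pos: [521.6, -307.7, 8.5]
orientation: [0.974, -0.225, 0.001, 0.0]
contact_force: [0.4, 0.3, -0.5]
grip_width: 85.7
grasp_force: 0.0
time_s: 8.13
ee_pos: [521.2, -307.5, 7.7]
orientation: [0.974, -0.225, 0.0, 0.0]
contact_force: [-1.1, 1.2, 6.3]
grip_width: 10.5
grasp_force: 79.1
```

```bash
python3 -m handwheel '[[0,0,0,0,0,-10,255],[0,0,0,0,0,-40,255],[0,0,0,0,0,-80,255],[0,0,0,0,0,-115,255],[0,0,0,0,0,-140,255],[0,0,0,0,0,-150,255],[0,0,0,0,0,-150,255],[0,0,0,0,0,-150,255]]'
python3 - <<'E'
from h import *
a=cap('wrist','w4');b=cap('side','d4');s=read_state();print(s['ee_pos'],s['q'],s['orientation'],s['grip_width'],s['contact_force'],s['wrist_torque'])
cv2.imwrite('pics/m4.png',cv2.resize(np.hstack([a['image'],b['image']]),(800,300),interpolation=3)[:,:,::-1])
E
```

```text
time_s: 8.8
ee_pos: [521.0, -307.0, 156.7]
orientation: [0.974, -0.225, -0.0, -0.0]
contact_force: [-0.4, 0.1, -3.0]
grip_width: 10.3
grasp_force: 78.5
[ 520.70527475 -306.9097538   155.79746592] [ 0.16402403  0.95638751  0.72627053  1.47380417 -0.707473    0.98765555
 -0.94532862] [ 9.74427736e-01 -2.24698504e-01 -1.01910668e-03 -3.62978108e-04] 10.27810078143317 [ 0.25183134  0.3424685  -2.101986  ] [0.01654008 0.03015111 0.01069637]
```

View pics/m4.png

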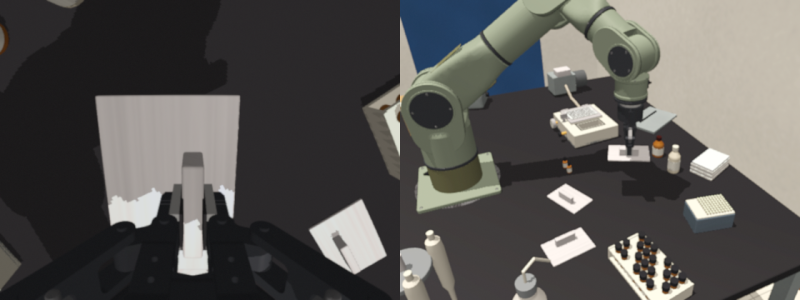

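The plate is held by its rib. In the wrist view its plain edge is on the left (x≈137 px) and its far short edge is along y≈134 px.

```bash
cat > held.py <<'E'
from h import *
import sys
c=load(sys.argv[1]); P=cloud(c); pos=np.array(eval(sys.argv[2])); q=R.from_quat(eval(sys.argv[3])).as_matrix()
z=(P-pos)@q   # tool coords
m=(np.abs(z[...,2]+4)<12)&(z[...,0]>5)&(z[...,0]<90)&(np.abs(z[...,1])<75)&~((np.abs(z[...,1])<25)&(z[...,0]<38))
k=cv2.connectedComponentsWithStats(m.astype(np.uint8));i=1+np.argmax(k[2][1:,4]);m=k[1]==i
t=z[m]; A=np.c_[t[:,:2],np.ones(len(t))]; s=np.linalg.lstsq(A,t[:,2],rcond=None)[0]; print('plane z=ax+by+c (tool)',s,'n',len(t))
# edges: project on fitted plane via rays
v,u=np.where(m); o,d=rays(c,np.c_[u,v]); o=(o-pos)@q; d=d@q
n=np.array([s[0],s[1],-1]); lam=-(o@n+s[2])/(d@n); w=o+d*lam[:,None]
xs=np.arange(35,58,4); 
L=[w[np.abs(w[:,0]-x)<1][:,1].min() for x in xs]; Rr=[w[np.abs(w[:,0]-x)<1][:,1].max() for x in xs]
T=[w[np.abs(w[:,1]-y)<1][:,0].max() for y in np.arange(-50,25,8)]
print('plain edge y',np.round(L,1),'other',np.round(Rr,1)); print('end x',np.round(T,1))
print('slopes deg',np.degrees(np.polyfit(xs,L,1)[0]),np.degrees(np.polyfit(xs,Rr,1)[0]),np.degrees(np.polyfit(np.arange(-50,25,8),T,1)[0]))
E
python3 held.py w4 '[520.7,-306.9,155.8]' '[.974428,-.224699,-.001019,-.000363]'
```

```text
plane z=ax+by+c (tool) [-1.06944547e-03  1.97067916e-04  3.51099281e+00] n 17032
plain edge y [-56.5 -56.5 -56.5 -56.8 -56.8 -56.9] other [27.9 27.7 27.9 27.7 27.9 27.7]
end x [63.7 64.  63.9 63.8 63.8 63.8 63.8 63.8 63.8 63.8]
slopes deg -1.2879675962510555 -0.272081642566743 -0.027007807147198998
```

```bash
python3 -m handwheel '[[0,0,-0.05,-10,-27,0,255],[0,0,-0.1,-22,-57,0,255],[0,0,-0.15,-34,-88,0,255],[0,0,-0.2,-46,-119,0,255],[0,0,-0.25,-58,-150,0,255],[0,0,-0.3,-70,-181,0,255],[0,0,-0.35,-82,-212,0,255],[0,0,-0.4,-94,-243,0,255],[0,0,-0.45,-106,-274,0,255],[0,0,-0.5,-116,-300,0,255],[0,0,-0.525,-122,-318,0,255],[0,0,-0.525,-125,-325,0,255]]'
python3 -m handwheel '[[0,0,0,0,0,10,255],[0,0,0,0,0,20,255],[0,0,0,0,0,20,255],[0,0,0,0,0,20,255],[0,0,0,0,0,20,255],[0,0,0,0,0,20,255]]'
python3 - <<'E'
from h import *
a=cap('wrist','w5');s=read_state();print(s['ee_pos'].tolist(),s['q'],s['orientation'].tolist(),s['grip_width'],s['contact_force'])
E
```

```text
time_s: 9.9
ee_pos: [550.7, 42.7, 155.9]
orientation: [0.999, 0.038, -0.001, -0.0]
contact_force: [-0.2, 0.1, -1.3]
grip_width: 10.3
grasp_force: 78.6
time_s: 10.4
ee_pos: [551.2, 38.9, 137.5]
orientation: [0.999, 0.035, 0.0, 0.0]
contact_force: [0.9, 0.2, -1.5]
grip_width: 10.3
grasp_force: 78.5
[551.1811038468404, 39.06458931341966, 137.57949744377683] [-0.43595445  0.8925337   0.62999947  1.69185957 -0.69811856  0.79446089
 -0.97536765] [0.9993687764387492, 0.03552459905732928, 0.0002121773343083724, 8.075835726363182e-05] 10.614704694792369 [ 0.91953301 -0.35021327 -2.78015653]
```

View pics/w5.png

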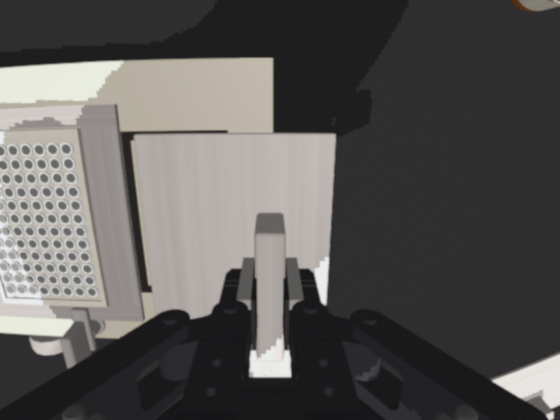

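The frame's lip runs from about (117,106) to (142,320) px. The held plate's plain edge runs from (134,134) to (152,320), and the far deck corner is at (272,58).

```bash
python3 held.py w5 '[551.18,39.06,137.58]' '[.9993688,.0355246,.000212,.000081]'; python3 - <<'E'
from h import *
c=load('w5');P=cloud(c);z=P[...,2];h,w=z.shape;v,u=np.mgrid[:h,:w]
m=(z>66)&(z<76)&(u<150)&(v<325)
E=[]
for r in range(115,310,6):
    cs=np.where(m[r])[0]
    if len(cs): E.append((cs.max()+.5,r))
W=plane(c,E,71.5)[:,:2]
p=np.polyfit(W[:,0],W[:,1],1); res=W[:,1]-np.polyval(p,W[:,0]); k=abs(res)<1; p=np.polyfit(W[k,0],W[k,1],1); print('lip yaw',np.degrees(np.arctan(p[0])),k.sum(),len(k),res.std())
# frame far (+x) side at 71.5 and -x
for cc in (60,80,100):
    rs=np.where(m[:,cc])[0]; print('frame col',cc,plane(c,[(cc,rs.min()-.5),(cc,rs.max()+.5)],71.5)[:,:2].round(1).tolist())
a=np.arctan(p[0]); Rm=np.array([[np.cos(a),-np.sin(a)],[np.sin(a),np.cos(a)]])
W0=W[k].mean(0)@Rm; T=np.array([551.18,39.06])@Rm
print('rot coords lip y',W0[1],'tcp',T,'-> lip-tcp',W0[1]-T[1])
# deck corner & far edge at z=60
dk=(z>50)&(z<65)&(v<135); D=[]
for cc in range(130,265,8):
    rs=np.where(dk[:,cc])[0]; D.append((cc,rs.min()-.5))
D=plane(c,D,60)[:,:2]; print('deck far x rot',(D@Rm)[:,0].round(1)); 
print('deck -y edge rot',(plane(c,[(np.where(dk[r])[0].max()+.5,r) for r in (70,90,110,125)],60)[:,:2]@Rm)[:,1].round(1), 'decks z',np.median(z[dk]),'frame z',np.median(z[m]))
print('est origin rot from m', np.array([543.2,154.8])@Rm)
E
```

```text
plane z=ax+by+c (tool) [5.90614417e-04 2.30608425e-05 4.50696734e+00] n 16802
plain edge y [-56.4 -56.7 -56.7 -56.7 -56.8 -56.9] other [27.8 27.6 27.8 27.6 27.8 27.6]
end x [63.1 63.4 63.3 63.2 63.2 63.2 63.2 63.2 63.2 63.2]
slopes deg -1.0309176115553995 -0.20142492527917114 -0.05548118188334784
lip yaw 4.211736733767629 33 33 0.2838718126926662
frame col 60 [[616.7, 168.3], [465.3, 186.9]]
frame col 80 [[617.7, 155.6], [467.2, 171.1]]
frame col 100 [[618.3, 143.2], [467.1, 155.9]]
rot coords lip y 87.29690411788405 tcp [552.56017664  -1.52551504] -> lip-tcp 88.82241915622174
deck far x rot [652.7 652.5 652.4 652.2 652.6 652.5 652.4 652.3 652.2 652.1 652.  652.5
 652.5 652.4 651.8 652.3 652.3]
deck -y edge rot [-3.9 -3.9 -3.9 -3.9] decks z 59.32262880443588 frame z 72.30142026376532
est origin rot from m [553.1019608  114.48799482]
```

```bash
python3 -m handwheel '[[0,0,-0.002,0,-10,15,255],[0,0,-0.002,0,-20,35,255],[0,0,-0.002,0,-24,50,255],[0,0,-0.002,0,-24,60,255],[0,0,-0.002,0,-24,65,255],[0,0,-0.002,0,-24,65,255],[0,0,-0.002,0,-24,65,255],[0,0,-0.002,0,-24,65,255]]'
python3 -m handwheel '[[0,0,0,0,0,0.7,255],[0,0,0,0,0,1.4,255],[0,0,0,0,0,2.0,255],[0,0,0,0,0,2.0,255],[0,0,0,0,0,2.0,255]]'
python3 -m handwheel '[[0,0,0,0,0,0.7,255],[0,0,0,0,0,1.2,255],[0,0,0,0,0,1.2,255],[0,0,0,0,0,1.2,255]]'
```

```text
time_s: 11.12
ee_pos: [549.8, 63.0, 73.1]
orientation: [0.999, 0.037, 0.001, 0.0]
contact_force: [-0.3, 0.5, -2.8]
grip_width: 9.7
grasp_force: 78.6
time_s: 11.53
ee_pos: [549.3, 63.5, 70.4]
orientation: [0.999, 0.037, -0.0, 0.0]
contact_force: [0.4, -0.2, -3.0]
grip_width: 10.3
grasp_force: 78.6
time_s: 11.87
ee_pos: [549.3, 63.4, 69.1]
orientation: [0.999, 0.037, -0.0, 0.0]
contact_force: [1.3, -0.5, -2.8]
grip_width: 10.3
grasp_force: 78.6
```

```bash
for i in 1 ; do python3 -m handwheel '[[0,0,0,0,0,0.6,255],[0,0,0,0,0,0.6,255],[0,0,0,0,0,0.6,255]]'; done
python3 -m handwheel '[[0,0,0,0,0,0.6,255],[0,0,0,0,0,0.6,255],[0,0,0,0,0,0.6,255]]'
python3 -m handwheel '[[0,0,0,0,0,0.5,255],[0,0,0,0,0,0.5,255],[0,0,0,0,0,0.5,255]]'
```

```text
time_s: 12.12
ee_pos: [549.3, 63.5, 68.5]
orientation: [0.999, 0.037, -0.0, 0.0]
contact_force: [0.3, -0.8, -1.3]
grip_width: 10.4
grasp_force: 78.6
time_s: 12.37
ee_pos: [549.3, 63.5, 67.9]
orientation: [0.999, 0.037, -0.0, 0.0]
contact_force: [-0.5, 0.5, -2.5]
grip_width: 10.4
grasp_force: 78.6
time_s: 12.62
ee_pos: [549.4, 63.5, 67.7]
orientation: [0.999, 0.037, 0.0, -0.0]
contact_force: [-1.6, -0.4, 5.5]
grip_width: 10.3
grasp_force: 79.6
```

```bash
python3 -m handwheel '[[0,0,0,0,0,-1.2,255],[0,0,0,0,0,-1.2,255],[0,0,0,0,-3,-1.2,255],[0,0,0,0,-6,-1.2,255],[0,0,0,0,-9,-1.2,255],[0,0,0,0,-12,-1.2,255],[0,0,0,0,-12,-1.2,255],[0,0,0,0,-12,-1.2,255]]'
python3 -m handwheel '[[0,0,0,0,-2,0,255],[0,0,0,0,-4,0,255],[0,0,0,0,-6,0,255],[0,0,0,0,-8,0,255],[0,0,0,0,-8,0,255],[0,0,0,0,-8,0,255]]'
```

```text
time_s: 13.28
ee_pos: [548.4, 75.7, 68.6]
orientation: [0.999, 0.037, -0.0, 0.0]
contact_force: [-0.1, 0.4, -2.1]
grip_width: 10.7
grasp_force: 78.7
time_s: 13.78
ee_pos: [547.8, 83.5, 68.6]
orientation: [0.999, 0.037, -0.0, 0.0]
contact_force: [0.6, 0.3, -2.4]
grip_width: 10.2
grasp_force: 78.7
```

```bash
for i in 1; do python3 -m handwheel '[[0,0,0,0,-1,0,255],[0,0,0,0,-2,0,255],[0,0,0,0,-2.5,0,255],[0,0,0,0,-2.5,0,255],[0,0,0,0,-2.5,0,255]]'; done
python3 -m handwheel '[[0,0,0,0,-0.5,0,255],[0,0,0,0,-1,0,255],[0,0,0,0,-1,0,255],[0,0,0,0,-1,0,255]]'
```

```text
time_s: 14.2
ee_pos: [547.7, 85.9, 68.6]
orientation: [0.999, 0.037, 0.0, 0.0]
contact_force: [-0.0, -0.2, -1.7]
grip_width: 10.5
grasp_force: 78.7
time_s: 14.53
ee_pos: [547.6, 86.9, 68.6]
orientation: [0.999, 0.037, -0.0, 0.0]
contact_force: [0.7, -0.6, -2.8]
grip_width: 10.3
grasp_force: 78.7
```

```bash
python3 -m handwheel '[[0,0,0,0,-0.5,0,255],[0,0,0,0,-1,0,255],[0,0,0,0,-1,0,255],[0,0,0,0,-1,0,255]]'
python3 -m handwheel '[[0,0,0,0,-0.4,0,255],[0,0,0,0,-0.8,0,255],[0,0,0,0,-0.8,0,255],[0,0,0,0,-0.8,0,255]]'
```

```text
time_s: 14.87
ee_pos: [547.5, 87.9, 68.6]
orientation: [0.999, 0.037, -0.0, 0.0]
contact_force: [0.0, -0.3, -2.1]
grip_width: 10.5
grasp_force: 78.7
time_s: 15.2
ee_pos: [547.5, 88.7, 68.6]
orientation: [0.999, 0.037, -0.0, 0.0]
contact_force: [-0.0, 0.2, -2.4]
grip_width: 10.2
grasp_force: 78.7
```

```bash
python3 -m handwheel '[[0,0,0,0,-0.3,0,255],[0,0,0,0,-0.6,0,255],[0,0,0,0,-0.6,0,255],[0,0,0,0,-0.6,0,255]]'
python3 -m handwheel '[[0,0,0,0,-0.3,0,255],[0,0,0,0,-0.6,0,255],[0,0,0,0,-0.6,0,255],[0,0,0,0,-0.6,0,255]]'
```

```text
time_s: 15.53
ee_pos: [547.4, 88.9, 68.6]
orientation: [0.999, 0.037, -0.0, 0.0]
contact_force: [-2.6, -4.2, -1.0]
grip_width: 10.6
grasp_force: 78.8
time_s: 15.87
ee_pos: [547.3, 89.0, 68.7]
orientation: [0.999, 0.037, -0.0, 0.001]
contact_force: [-2.8, -7.3, -0.2]
grip_width: 10.5
grasp_force: 79.0
```

```bash
python3 -c "
from h import *
s=read_state();print(s['wrist_torque'],s['orientation'])"
python3 -m handwheel '[[0,0,0,0,0,0.5,255],[0,0,0,0,0,1.0,255],[0,0,0,0,0,1.4,255],[0,0,0,0,0,1.4,255],[0,0,0,0,0,1.4,255]]'
python3 -c "
from h import *
s=read_state();print(s['wrist_torque'],s['orientation'])"
```

```text
[-1.58547001  0.41393001 -0.03406875] [ 9.99330354e-01  3.65832165e-02 -2.58038720e-05  7.14458180e-04]
time_s: 16.28
ee_pos: [547.6, 88.9, 67.7]
orientation: [0.999, 0.036, 0.0, 0.001]
contact_force: [-2.1, -7.4, 7.2]
grip_width: 10.4
grasp_force: 80.1
[-1.49742573  0.58551842 -0.07950506] [9.99335107e-01 3.64537735e-02 3.27742239e-04 5.99541953e-04]
```

```bash
python3 -m handwheel '[[0,0,0,0,0,0.4,255],[0,0,0,0,0,0.8,255],[0,0,0,0,0,0.8,255],[0,0,0,0,0,0.8,255]]'
python3 -m handwheel '[[0,0,0,0,0,0.2,255],[0,0,0,0,0,0.4,255],[0,0,0,0,0,0.4,255],[0,0,0,0,0,0.4,255]]'
python3 - <<'E'
from h import *
s=read_state();print(s['wrist_torque'],s['orientation'].tolist(),s['ee_pos'].tolist(),s['contact_force'])
a=cap('wrist','w6');b=cap('scene','s6')
cv2.imwrite('pics/m6.png',np.hstack([cv2.resize(a['image'],(400,300)),cv2.resize(b['image'][150:285,310:490],(400,300),interpolation=2)])[:,:,::-1])
E
python3 held.py w6 '[547.6,88.9,67.5]' '[.99933,.0365,0,0]'
```

```text
time_s: 16.62
ee_pos: [547.6, 89.0, 67.6]
orientation: [0.999, 0.036, 0.001, 0.0]
contact_force: [-8.1, -6.8, 24.6]
grip_width: 10.6
grasp_force: 82.7
time_s: 16.95
ee_pos: [547.6, 89.0, 67.6]
orientation: [0.999, 0.036, 0.001, 0.0]
contact_force: [-11.0, -6.2, 34.3]
grip_width: 10.4
grasp_force: 83.9
[-1.34493155  2.241172   -0.03812292] [0.9993351770835189, 0.03645153474972745, 0.0006493470320178697, 0.00026039637727866646] [547.6157678244384, 88.97953181732507, 67.60871604880626] [-10.97760968  -6.24901792  34.25481194]
plane z=ax+by+c (tool) [0.02747342 0.11384025 3.14918956] n 27737
plain edge y [-75.2 -75.7 -76.  -76.2 -76.5 -75.9] other [30.3 31.9 39.1 37.9 32.6 30.1]
end x [89.2 88.2 77.1 64.  67.4 67.7 66.  63.1 69.6 68. ]
slopes deg -2.495753902763288 -0.05620680580274652 -16.698078079324233
```

View pics/m6.png

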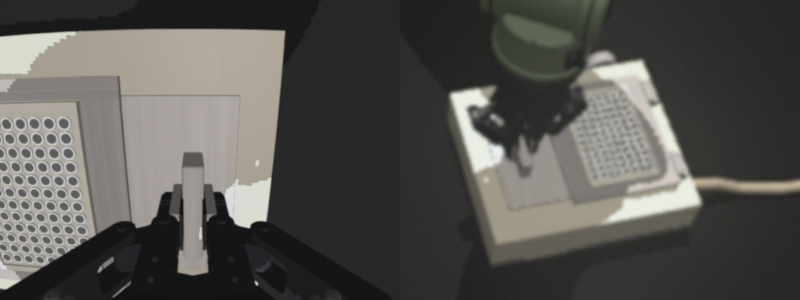

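```bash
python3 -m handwheel '[[0,0,0,0,0,-0.3,255],[0,0,0,0,0,-0.3,255],[0,0,0,0,0,-0.3,255],[0,0,0,0,0,-0.3,255]]'; python3 - <<'E'
from h import *
c=load('w6');P=cloud(c);z=P[...,2];a=np.radians(4.2);Rm=np.array([[np.cos(a),-np.sin(a)],[np.sin(a),np.cos(a)]])
g=cv2.GaussianBlur(c['image'],(3,3),0).astype(float).mean(2)
# plate far edge: strongest vertical gradient rows near 136; plate -y edge cols near 333
F=[(u,125+np.argmax(np.abs(g[126:150,u]-g[124:148,u]))) for u in range(190,320,10)]
S=[(322+np.argmax(np.abs(g[v,323:347]-g[v,321:345])),v) for v in range(150,240,8)]
m=(z>50)&(z<64)
DF=[(u,np.where(m[:120,u])[0].min()-.5) for u in range(220,380,10)]
DS=[(np.where(m[v,:420])[0].max()+.5,v) for v in range(60,200,10)]
f=lambda p,h:plane(c,p,h)[:,:2]@Rm
print('far edges',f(F,64)[:,0].round(1),np.median(f(DF,60)[:,0]));print('-y edges',f(S,64)[:,1].round(1),f(DS,60)[:,1].round(1))
fr=(z>66)&(z<76);L=[(np.where(fr[v,:200])[0].max()+.5,v) for v in range(115,260,10)]
L=f(L,71.5);print('lip y',np.median(L[:,1]),'slope',np.degrees(np.polyfit(L[:,0],L[:,1],1)[0]),'frame z',np.median(z[fr]))
E
```

```text
time_s: 17.38
ee_pos: [547.6, 89.0, 67.6]
orientation: [0.999, 0.036, 0.001, 0.0]
contact_force: [-8.0, -6.5, 26.8]
grip_width: 10.7
grasp_force: 82.7
far edges [616.5 615.2 616.4 616.4 616.4 616.4 616.4 616.4 616.4 616.4 616.4 616.4
 615.2] 652.1608127929751
-y edges [21.9 21.7 21.5 21.8 21.6 21.8 21.6 21.9 21.7 21.9 21.7 22. ] [-3.6 -3.5 -3.4 -3.4 -3.3 -3.7 -3.6 -3.6 -3.5 -3.5 -3.5 -3.5 -3.5 -3.5]
lip y 87.8927235900587 slope 0.21454072702336277 frame z 72.43925949336838
```

```bash
python3 -c "
from bench import *
print(finish_job())"
```

```text
the job is handed in; nothing more can be done
None
```

The job is handed in at about 17 s: the turnbutton is square across the frame, and the blanking plate is home against the stop, centred to about 0.2 mm and still held down at about 27 N.

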